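# Find the hidden release notch and eject the tester's tray

### The arm

A 6-joint arm with a two-finger parallel gripper is mounted at the origin on a cart in front of the work surface, level with it; the furniture and walls round the work are solid. World frame = base frame: x ahead of the robot, y to its left, z up, the work surface at z = 0. Lengths are in mm, angles in rad, forces in N, time in s.
With the tool pointing down it reaches from about 325 to 925 mm from the base axis. Payload 3.1 kg.
Tool frame: the origin (TCP) lies between the finger pads, 19 mm behind the fingertips; this is the grasp point; z points along the fingers, y is the line along which they close (so a half turn about z gives the same grasp; the last joint's range is limited). The gripper opens to 85 mm and grips with 20 to 120 N. Pads are 22 mm wide; open, the fingers measure 114 mm over their backs; the gripper's body (76 mm by 85 mm) begins 54 mm behind the grasp point. The pads swing forward as they close: fully open they stand 13 mm farther back than shut.
Start: joints at [-1.435, 0.217, 1.613, -0, 1.311, -0.112], TCP at [153.316, -605.916, 250] pointing down, gripper open.
Joint ranges: [-2.75, 2.75], [-0.78, 2.1], [0.31, 2.55], [-1.13, 4.27], [0.13, 2.63], [-2.58, 2.58]. Speed limits (rad/s): [2.79, 2.79, 3.14, 3.14, 3.14, 3.14].

### API

Orientations are given as [roll, pitch, yaw] about the fixed x, y, z axes, in that order (R = Rz(yaw) Ry(pitch) Rx(roll)).
In Python, from workcell import arm, vision, monitor, sign_off gives the robot as it stands (arm), with the cameras (vision), the job as plain functions and the readings (monitor).
- The arm moves only by the tool advance, called after "Call:" by a JSON object that holds its "method" and its "body". Schema: {"type":"object","properties":{"ticks":{"type":"array","items":{"type":"array","items":{"type":"number"},"minItems":7,"maxItems":7},"minItems":1,"maxItems":8},"clamp_n":{"type":"number"},"only":{"type":"string"},"quiet":{"type":"boolean"},"lines":{"type":"string"}},"required":["ticks"],"additionalProperties":false}. ticks is a list of rows, 1 to 8 of them, each of 7 numbers: dx, dy, dz in fractions of the full range, 1 being 100 cm, then a rotation vector rx, ry, rz in parts of the range, where 1.0 means 60 degrees, then the finger opening in mm; each row is the pose to reach, as a shift and turn from the pose commanded when the call began, along the tool's axes at that moment; what a row does not reach only later rows make up. A row lasts 1/10 s, in which the tool goes at most 50 mm and 0.15 rad, less where a joint would pass 70% of its speed; a pose out of reach is approached as far as the arm can. The fingers move at their own pace and stop on an object; clamp_n is the grip in N (left out, the last holds). Time passes only in rows, so rows that do not move let the fingers close. The tool returns the time, the measured TCP pose, the force, the opening and the grip force at its end. only (a regular expression) keeps the lines of the reply that match it, lines (a string "A,B") keeps lines A to B, and quiet returns only ok. Shift and turn numbers lie between -1 and 1, and a call with a number outside is refused. Input that does not fit is refused with a message, and nothing moves.
- monitor.get_obs(): the state, without advancing time (a new reading comes with each control period).
- vision.capture(name): name is "side" or "top" or "wrist"; returns a dict with "pixels" (400x640x3 uint8, red, green, blue), "K" (3x3 intrinsics, pixels), "k1" (the pictures are not rectified: a ray, as slopes to the right and down, at radius r is drawn at 1 + k1 r^2 times it, then the intrinsics apply), "world_from_camera" (4x4, takes a point from camera to world coordinates). Camera axes: x right, y up, looking along -z (the intrinsics and any distortion apply to the point x, -y, -z); pixel columns grow to the right and rows downward; lengths in mm; the calibration is good to about 2 mm. A picture is of the moment at which its call begins. There is no depth.
- sign_off(): hands the job in; it is judged then, once.
The state is a dict: "clock": time; "qpos": joint angles; "qd": joint speeds; "tau": joint torques, N m; "tcp_pos": TCP position; "tcp_rot": TCP orientation; "wrist_force": force on the tool from outside, world axes, zero at the start; "ft_torque": the same for the moment, N m; "opening": finger opening in mm; "gripper_force": force on a finger pad.
Only numpy, scipy, OpenCV 4.12 (cv2) and the standard library are available. Lean on these libraries where they do the work, as an engineer would, in place of code of your own. Each camera call takes 0.05 s, during which the arm holds its last target. There are 200 camera calls.

### The job

The board tester's tray is opened by a release tongue in a notch hidden somewhere along the tester's rear edge. Without grasping anything, touch the rear face at its yellow end with a fingertip, slide along the rear face from there until you feel the notch, and press the tongue inside it fully home so that the tray comes out at the front and stays out. Do not touch the tray or its frame, leave the things lying around where they are, and finish with the arm clear of everything.

Things in the scene. Friction and masses are not known exactly. Their poses are not given: they have to be found in the camera images.
- tester: Grey board tester fixed to the bench, 150 (x) x 290 (y) mm. Origin: centre of its underside; x axis to its rear, away from the robot, y along its length to the left, z up. The grey body, 56 mm high, spans x = -75 to 41 mm; behind it the blue rear edge, 36 mm high, runs the whole length and ends in the upright rear face at x = 75 mm. The bench is free for 60 mm behind it.
- edge_start (a point): Point on the rear face, on its top edge 36 mm above the bench, at the middle of the 20 mm long yellow end piece (left end). Axes as the tester's: x out of the rear face, y left. Along -y follow, flush: plain blue land (10 to 56 mm from here), then four blue segments of 56 mm (56 to 280 mm). One of the four, each time another, has the notch in its middle; the rest is solid.
- edge_end (a point): Point on the rear face, on its top edge 36 mm above the bench, at the right (-y) end of the tester, where the last of the four segments ends. Axes as the tester's. The notch is 39 mm long along y, centred in its segment, open to the rear and at the top, full height; a cover bridges it at the top from 20 mm inwards.
- tongue (a joint): Travel of the release tongue in m: 0 at rest, 0.012 fully home. Blue block filling the notch, 38 mm wide, 1 to 32 mm above the bench, its face 6 mm in from the rear face at rest; pressed inwards, along the tester's -x. It resists with about 6 N, has no spring and stays where it is pushed. It drives the tray.
- tray (a joint): Travel of the aluminium tray in m: 0 shut, 0.030 fully out; it moves 2.5 times as far as the tongue, out of the front of the tester towards the robot.
- tray_unit: The dark frame, 150 x 45 mm, and the aluminium tray in it, in the middle of the tester's front face; not to be touched. Its origin and axes coincide with the tester's.
- cell: A loose bystander, to be left alone: green and yellow 9 V battery, 26 x 49 x 17 mm, left of the tester. Origin: centre of its underside.
- eraser: A loose bystander, to be left alone: whitish eraser, 28 x 57 x 15 mm, behind the tester. Origin: centre of its underside.
- relay_block: A loose bystander, to be left alone: black relay block, 19 x 50 x 16 mm, right of the tester. Origin: centre of its underside.
- pcb_blue: A loose bystander, to be left alone: small blue circuit board with parts on it, 34 x 46 x 19 mm, left of the tester. Origin: centre of its underside.
- tape_roll: A loose bystander, to be left alone: roll of black tape lying flat, 58 x 56 x 19 mm, right of the tester. Origin: centre of its underside.

How it is judged (in metres and radians):
On the way, in this order (a step that is already met when the one before it is completed fails the run):
1. a finger touches the rear face at the yellow end (TCP within 30 mm of its middle along the edge) (contact force between the fingers and tester above 0.3 N and x of the grasp point in the frame of edge_start above 0 m and y of the grasp point in the frame of edge_start between -0.03 and 0.03 m), for 0.05 s.
2. a finger touches the plain land further along the rear face (TCP 30 to 64 mm from the middle of the yellow piece) (contact force between the fingers and tester above 0.3 N and x of the grasp point in the frame of edge_start above 0 m and y of the grasp point in the frame of edge_start between -0.064 and -0.03 m), for 0.05 s.
3. the tongue is pressed home (over 10.5 of 12 mm) (value of joint tongue above 0.0105 m), for 0.1 s.
At the end, for the whole second after the job is handed in: The tongue stays pressed in by more than 10.5 of its 12 mm, the tray is out by more than 25 of its 30 mm and at rest, and the battery, eraser, relay block, blue board and tape roll lie within 15 mm of where they were (value of joint tongue above 0.0105 m and value of joint tray above 0.025 m and velocity of joint tray below 0.005 m/s and distance of each of cell, eraser, relay_block, pcb_blue, tape_roll from where it was at the start of the episode below 0.015 m); the robot touches nothing.
It fails at once if the tray or its frame is touched by the robot (contact force between any of the arm, the fingers and tray_unit above 1 N).
It fails at once if a loose bystander is lifted, carried or shoved more than 15 mm (distance of any of cell, eraser, relay_block, pcb_blue, tape_roll from where it was at the start of the episode above 0.015 m).
It also fails if it takes over 72 s, if anything falls off the work surface, if the arm or the gripper's body presses on something with over 40 N, if the wrist force passes 120 N, or if a joint passes its speed limit or range.

## Working session

There is one attempt and no reset: what is moved stays moved. The work goes in short steps, Python scripts to look and compute and a tool call to move; the robot and the scene stay as the last step left them, time stands still between calls to the robot, and variables do not carry over. Pictures are saved under pics/ and viewed, at most 10 in all, crops included, and the job is handed in when it is done.

```bash
ls; mkdir -p pics
```

Run:
```python
from workcell import arm, vision, monitor, sign_off
import cv2,pickle
o=monitor.get_obs();print(o['clock'],o['tcp_pos'],o['tcp_rot'],o['opening'])
d={}
for n in('top','side'):
    c=vision.capture(n);d[n]=c;cv2.imwrite(f'pics/{n}0.png',c['pixels'][:,:,::-1]);print(n,c['K'],c['k1'],c['world_from_camera'])
pickle.dump(d,open('c0.pkl','wb'))
```

```text
pics
workcell.py
0.0 [ 153.20240018 -605.12225377  248.66810344] [-3.13917130e+00 -2.83624698e-04  2.47788446e-01] 85.85260828496456
top [[408.67568572   0.         317.60558148]
 [  0.         408.67568572 202.32666505]
 [  0.           0.           1.        ]] 0.01956517572537725 [[ 1.01804514e-02  9.91088130e-01 -1.32818207e-01  4.63433982e+02]
 [-9.99948140e-01  1.00538530e-02 -1.62379129e-03 -2.41109634e+01]
 [-2.73985541e-04  1.32827850e-01  9.91139086e-01  1.10758115e+03]
 [ 0.00000000e+00  0.00000000e+00  0.00000000e+00  1.00000000e+00]]
side [[425.57813974   0.         320.25603171]
 [  0.         425.57813974 201.30633444]
 [  0.           0.           1.        ]] -0.05562209228614063 [[-8.78941324e-01  2.99049575e-01 -3.71525908e-01  1.72540232e+02]
 [-4.76916718e-01 -5.56904033e-01  6.80006134e-01  7.25041157e+02]
 [-3.54873101e-03  7.74872408e-01  6.32107710e-01  7.47417312e+02]
 [ 0.00000000e+00  0.00000000e+00  0.00000000e+00  1.00000000e+00]]
```

View pics/top0.png

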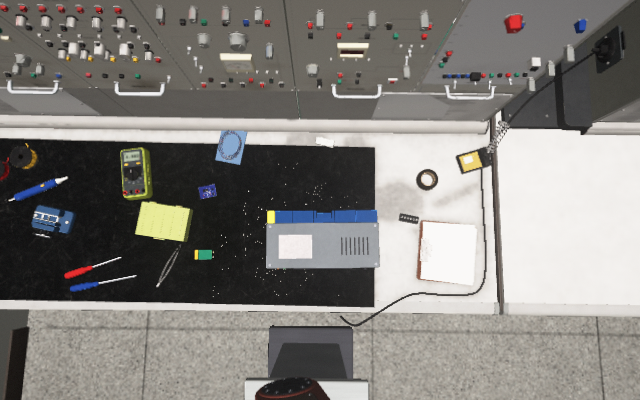

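View pics/side0.png

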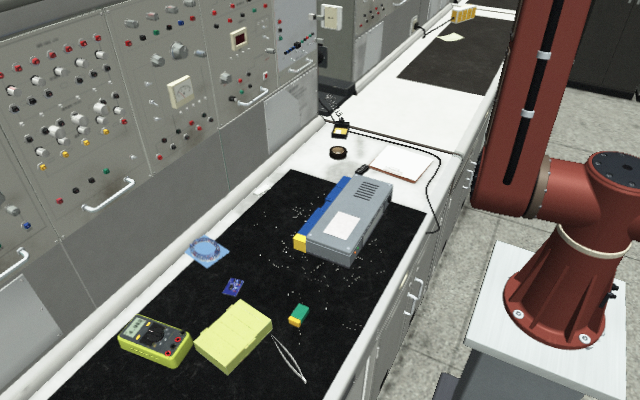

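The top view shows the tester at (267–379, 210–269), with its yellow end at (270, 217) on the left and its blue edge along row ~212. The eraser is at (325, 142), the battery at (204, 255), the relay at (408, 218) and the tape at (427, 180). The side view shows the yellow end at (300, 242).

Create h.py:
```python
import numpy as np,cv2
def ray(c,uv):
    K=c['K'];p=(np.asarray(uv,float)-K[:2,2])/[K[0,0],K[1,1]]
    s=p.copy()
    for _ in range(10): s=p/(1+c['k1']*(s**2).sum(-1,keepdims=True))
    d=np.c_[s[:,0],-s[:,1],-np.ones(len(s))]@c['world_from_camera'][:3,:3].T
    return c['world_from_camera'][:3,3],d
def onz(c,uv,z):
    o,d=ray(c,uv);return o+d*((z-o[2])/d[:,2])[:,None]
```

Run:
```python
import pickle,cv2,numpy as np
from h import *
d=pickle.load(open('c0.pkl','rb'));c=d['top'];im=c['pixels']
hsv=cv2.cvtColor(im,cv2.COLOR_RGB2HSV)
def comp(m,lo,hi):
    n,l,s,ct=cv2.connectedComponentsWithStats(m.astype(np.uint8))
    return [(s[i],l==i) for i in range(1,n) if lo<s[i][4]<hi]
box=np.zeros(im.shape[:2],bool);box[200:275,255:390]=1
blue=cv2.inRange(hsv,(100,120,50),(125,255,255))>0
yel=cv2.inRange(hsv,(20,120,120),(35,255,255))>0
for nm,m in(('yel',yel),('blue',blue)):
    for s,mm in comp(m&box,20,5000):
        print(nm,s); v,u=np.nonzero(mm)
        P=[(x,v[u==x].min()-.5+.0) for x in range(u.min()+1,u.max())]
        W=onz(c,P,36); print('rear edge line x=a*y+b',np.polyfit(W[:,1],W[:,0],1))
        print('ends y', onz(c,[(u.min()-.5,v.mean()),(u.max()+.5,v.mean())],36))
        if nm=='blue': print(np.round(W[:,0]-np.polyval(np.polyfit(W[:,1],W[:,0],1),W[:,1]),1))
cv2.imwrite('pics/crop.png',cv2.resize(im[195:280,255:390,::-1],None,fx=5.9,fy=5.9,interpolation=cv2.INTER_CUBIC))
for n,uv,z in(('eraser',(325,142),15),('cell',(204,255),17),('pcb',(207,191),10),('relay',(408,218),16),('tape',(427,180),19)): print(n,onz(c,[uv],z))
# side view yellow
c2=d['side'];h2=cv2.cvtColor(c2['pixels'],cv2.COLOR_RGB2HSV);m=cv2.inRange(h2,(20,120,120),(35,255,255))>0
b=np.zeros_like(m);b[225:260,285:315]=1
for s,mm in comp(m&b,20,3000): print('side',s)
```

```text
yel [267 210   8  13 101]
rear edge line x=a*y+b [-1.53705825e-01  6.01868538e+02]
ends y [[568.87465822 111.81346972  36.        ]
 [569.08518287  90.76153739  36.        ]]
blue [ 275  210  102   13 1225]
rear edge line x=a*y+b [-1.13090806e-02  5.86724615e+02]
ends y [[ 569.8780372    90.780827     36.        ]
 [ 572.61139679 -177.75897328   36.        ]]
[ 1.1  1.1  1.1  1.1  1.1  1.1  1.1  1.1  1.1  1.1  1.1  1.   1.   1.
  1.   1.  -1.6  1.   1.   1.   1.   1.   1.   1.   1.   1.   1.   1.
  1.   1.   1.   1.   1.   1.   1.   1.   1.  -1.7  1.   1.  -1.7 -4.4
 -4.4 -4.4 -4.4 -4.4 -4.4 -7.  -4.4 -4.4 -4.4 -4.4 -4.4 -4.4 -7.  -1.7
  0.9  0.9 -1.8  0.9  0.9  0.9  0.9  0.9  0.9  0.9  0.9  0.9  0.9  0.9
  0.9  0.9  0.9  0.9  0.9  0.9  0.8  0.8  0.8  0.8  0.8  0.8  0.8  0.8
  0.8  0.8  0.8  0.8  0.8  0.8  0.8  0.8  0.8  0.8  0.8  0.8  0.8  0.8
  0.8  0.8]
eraser [[777.4603774  -40.95449061  15.        ]]
cell [[466.12486978 276.39498823  17.        ]]
pcb [[638.5062854  278.40162098  10.        ]]
relay [[ 569.81632294 -264.84785025   16.        ]]
tape [[ 673.19826308 -317.40178659   19.        ]]
side [293 234  13  19 195]
```

View pics/crop.png

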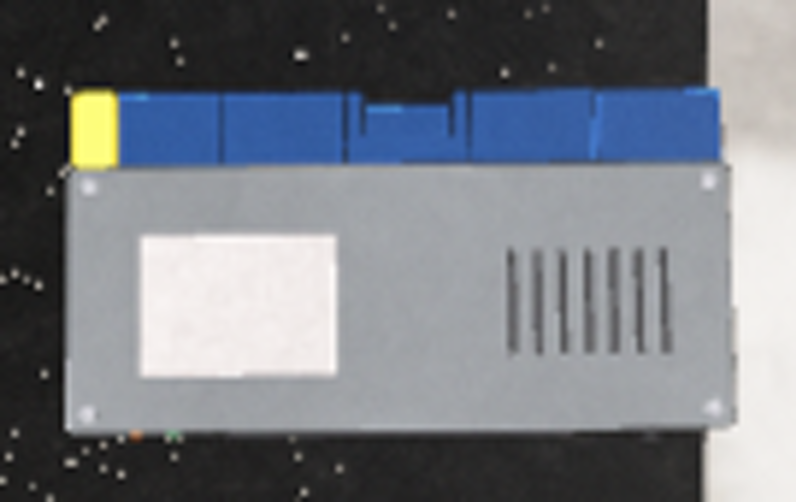

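The notch is visible in the crop: columns 362–452, in the second segment (345–467). That puts its centre about 140 mm from the yellow middle, at world (~588, −38). The ends are at y = 112 and −178, a length of 290 as given, and the rear face is at x ≈ 587. I'll close the gripper and move over behind the yellow end.

The manual's scale: shifts go in shares of 100 cm and turns go in shares of 60 degrees. Converting my numbers, 260 mm / 1000 = 0.26, -228 mm / 1000 = -0.228, 0.24 rad / 1.0472 = 0.2292.

Call:
{"method": "advance", "body": {"ticks": [[0.26, -0.228, 0, 0, 0, 0.2292, 0], [0.26, -0.228, 0, 0, 0, 0.2292, 0], [0.26, -0.228, 0, 0, 0, 0.2292, 0], [0.26, -0.228, 0, 0, 0, 0.2292, 0], [0.26, -0.228, 0, 0, 0, 0.2292, 0], [0.26, -0.228, 0, 0, 0, 0.2292, 0], [0.26, -0.228, 0, 0, 0, 0.2292, 0], [0.26, -0.228, 0, 0, 0, 0.2292, 0]], "clamp_n": 40}}

```text
clock: 0.9
tcp_pos: [351.5, -316.4, 249.3]
tcp_rot: [-3.139, -0.001, 0.014]
wrist_force: [-0.4, -0.6, -0.5]
opening: 0.1
gripper_force: 0.0
```

Call:
{"method": "advance", "body": {"ticks": [[0.27, -0.39, 0, 0, 0, 0, 0], [0.27, -0.39, 0, 0, 0, 0, 0], [0.27, -0.39, 0, 0, 0, 0, 0], [0.27, -0.39, 0, 0, 0, 0, 0], [0.27, -0.39, 0, 0, 0, 0, 0], [0.27, -0.39, 0, 0, 0, 0, 0], [0.27, -0.39, 0, 0, 0, 0, 0], [0.27, -0.39, 0, 0, 0, 0, 0]]}}

```text
clock: 1.7
tcp_pos: [575.4, 10.6, 249.6]
tcp_rot: [3.141, 0.0, 0.007]
wrist_force: [0.6, -1.0, 0.4]
opening: 0.1
gripper_force: 0.0
```

Call:
{"method": "advance", "body": {"ticks": [[0, 0, 0, 0, 0, 0, 0], [0, 0, 0, 0, 0, 0, 0]]}}

```text
clock: 1.9
tcp_pos: [574.5, 9.8, 249.1]
tcp_rot: [3.141, 0.002, 0.01]
wrist_force: [0.3, 1.2, -0.4]
opening: -0.2
gripper_force: 0.0
```

Converted, 160 mm / 1000 = 0.16, 150 mm / 1000 = 0.15.

Call:
{"method": "advance", "body": {"ticks": [[0.025, -0.045, 0, 0, 0, 0, 0], [0.05, -0.09, 0, 0, 0, 0, 0], [0.05, -0.09, 0.04, 0, 0, 0, 0], [0.05, -0.09, 0.08, 0, 0, 0, 0], [0.05, -0.09, 0.12, 0, 0, 0, 0], [0.05, -0.09, 0.15, 0, 0, 0, 0], [0.05, -0.09, 0.16, 0, 0, 0, 0], [0.05, -0.09, 0.16, 0, 0, 0, 0]]}}

```text
clock: 2.7
tcp_pos: [622.0, 98.1, 88.0]
tcp_rot: [3.141, 0.005, 0.006]
wrist_force: [-0.2, 0.4, 0.5]
opening: -0.2
gripper_force: 0.0
```

Run:
```python
from workcell import arm, vision, monitor, sign_off
import cv2
o=monitor.get_obs();print(o['tcp_pos'],o['wrist_force'])
a=vision.capture('top')['pixels'][160:260,220:380];b=vision.capture('side')['pixels'][150:270,230:390]
cv2.imwrite('pics/m1.png',cv2.vconcat([cv2.resize(a,(480,300)),cv2.resize(b,(480,300))])[:,:,::-1])
```

```text
[622.02566916  98.08286892  88.01335002] [-0.20702626  0.43818931  0.48602991]
```

View pics/m1.png

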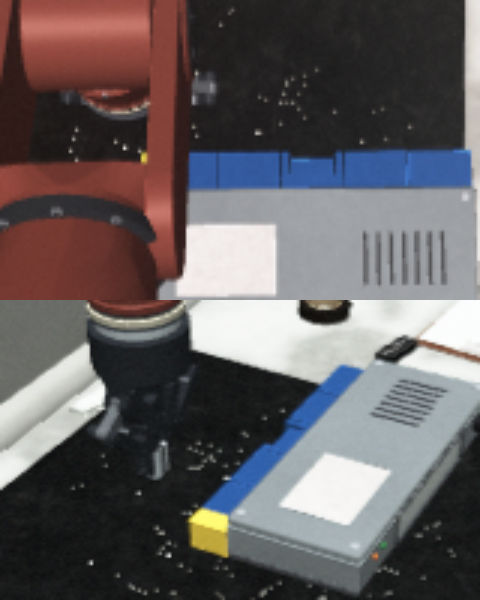

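The pictures show the closed fingers at about (160, 460) in the lower view, free behind the yellow end. The notch is again at (312, 165) in the upper view. Next I descend and approach the face.

Converted, 57 mm / 1000 = 0.057, 30 mm / 1000 = 0.03.

Call:
{"method": "advance", "body": {"ticks": [[0, 0, 0.03, 0, 0, 0, 0], [0, 0, 0.057, 0, 0, 0, 0], [0, 0, 0.057, 0, 0, 0, 0], [-0.008, 0, 0.057, 0, 0, 0, 0], [-0.012, 0, 0.057, 0, 0, 0, 0], [-0.016, 0, 0.057, 0, 0, 0, 0], [-0.018, 0, 0.057, 0, 0, 0, 0], [-0.018, 0, 0.057, 0, 0, 0, 0]]}}

```text
clock: 3.6
tcp_pos: [606.0, 99.9, 33.8]
tcp_rot: [-3.142, -0.001, 0.008]
wrist_force: [0.2, -0.7, -0.3]
opening: -0.3
gripper_force: 0.0
```

Converted, -6 mm / 1000 = -0.006, -4 mm / 1000 = -0.004.

Call:
{"method": "advance", "body": {"ticks": [[-0.002, 0, 0.002, 0, 0, 0, 0], [-0.004, 0, 0.002, 0, 0, 0, 0], [-0.006, 0, 0.002, 0, 0, 0, 0], [-0.006, 0, 0.002, 0, 0, 0, 0]]}}

```text
clock: 4.0
tcp_pos: [599.4, 99.7, 30.7]
tcp_rot: [3.142, 0.001, 0.008]
wrist_force: [-0.4, -0.8, 0.7]
opening: -0.2
gripper_force: 0.0
```

Call:
{"method": "advance", "body": {"ticks": [[-0.002, 0, 0, 0, 0, 0, 0], [-0.002, 0, 0, 0, 0, 0, 0], [-0.002, 0, 0, 0, 0, 0, 0]]}}

```text
clock: 4.3
tcp_pos: [597.9, 99.7, 31.0]
tcp_rot: [-3.142, -0.0, 0.008]
wrist_force: [-0.0, -0.2, -1.1]
opening: -0.0
gripper_force: 0.0
```

Converted, -1 mm / 1000 = -0.001.

Call:
{"method": "advance", "body": {"ticks": [[-0.001, 0, 0, 0, 0, 0, 0], [-0.001, 0, 0, 0, 0, 0, 0]]}}

```text
clock: 4.5
tcp_pos: [596.9, 99.7, 31.1]
tcp_rot: [-3.142, -0.0, 0.008]
wrist_force: [0.1, -0.1, -0.1]
opening: 0.2
gripper_force: 0.0
```

Call:
{"method": "advance", "body": {"ticks": [[-0.001, 0, 0, 0, 0, 0, 0], [-0.001, 0, 0, 0, 0, 0, 0]]}}

```text
clock: 4.7
tcp_pos: [596.8, 99.7, 31.2]
tcp_rot: [-3.141, -0.003, 0.008]
wrist_force: [3.6, 0.5, -2.9]
opening: -0.1
gripper_force: 1.5
```

Call:
{"method": "advance", "body": {"ticks": [[-0.001, 0, 0, 0, 0, 0, 0], [-0.001, 0, 0, 0, 0, 0, 0]]}}

```text
clock: 4.9
tcp_pos: [596.8, 99.8, 31.4]
tcp_rot: [-3.141, -0.005, 0.008]
wrist_force: [5.5, 0.7, -5.2]
opening: -0.1
gripper_force: 2.8
```

Contact on the yellow end at 5 N. I'll slide along the face.

Call:
{"method": "advance", "body": {"ticks": [[0, 0, 0, 0, 0, 0, 0], [0, 0.006, 0, 0, 0, 0, 0], [0, 0.012, 0, 0, 0, 0, 0], [0, 0.018, 0, 0, 0, 0, 0], [0, 0.024, 0, 0, 0, 0, 0], [0, 0.03, 0, 0, 0, 0, 0], [0, 0.036, 0, 0, 0, 0, 0], [0, 0.042, 0, 0, 0, 0, 0]]}}

```text
clock: 5.7
tcp_pos: [597.7, 58.6, 32.3]
tcp_rot: [-3.14, -0.006, 0.007]
wrist_force: [4.9, 4.1, -0.9]
opening: -0.3
gripper_force: 2.6
```

Call:
{"method": "advance", "body": {"ticks": [[0, 0.003, 0, 0, 0, 0, 0], [0, 0.006, 0, 0, 0, 0, 0], [0, 0.006, 0, 0, 0, 0, 0]]}}

```text
clock: 6.0
tcp_pos: [597.8, 52.2, 32.3]
tcp_rot: [-3.14, -0.006, 0.007]
wrist_force: [4.6, 2.9, -1.6]
opening: -0.1
gripper_force: 2.6
```

Converted, 64 mm / 1000 = 0.064, 56 mm / 1000 = 0.056.

Call:
{"method": "advance", "body": {"ticks": [[0, 0.008, 0, 0, 0, 0, 0], [0, 0.016, 0, 0, 0, 0, 0], [0, 0.024, 0, 0, 0, 0, 0], [0, 0.032, 0, 0, 0, 0, 0], [0, 0.04, 0, 0, 0, 0, 0], [0, 0.048, 0, 0, 0, 0, 0], [0, 0.056, 0, 0, 0, 0, 0], [0, 0.064, 0, 0, 0, 0, 0]]}}

```text
clock: 6.8
tcp_pos: [599.2, -11.4, 32.6]
tcp_rot: [-3.14, -0.008, 0.007]
wrist_force: [7.1, 4.7, -1.1]
opening: 0.1
gripper_force: 3.5
```

Call:
{"method": "advance", "body": {"ticks": [[0, 0.004, 0, 0, 0, 0, 0], [0, 0.008, 0, 0, 0, 0, 0], [0, 0.012, 0, 0, 0, 0, 0], [0, 0.016, 0, 0, 0, 0, 0]]}}

```text
clock: 7.2
tcp_pos: [598.4, -27.8, 32.7]
tcp_rot: [-3.141, -0.005, 0.007]
wrist_force: [0.8, -0.7, 0.6]
opening: 0.2
gripper_force: 0.0
```

Call:
{"method": "advance", "body": {"ticks": [[0, 0.003, 0, 0, 0, 0, 0], [0, 0.006, 0, 0, 0, 0, 0]]}}

```text
clock: 7.4
tcp_pos: [595.3, -34.3, 30.8]
tcp_rot: [-3.141, 0.001, 0.008]
wrist_force: [0.6, 0.1, -0.3]
opening: -0.0
gripper_force: 0.0
```

Call:
{"method": "advance", "body": {"ticks": [[0, 0.003, 0, 0, 0, 0, 0], [0, 0.004, 0, 0, 0, 0, 0], [0, 0.004, 0, 0, 0, 0, 0]]}}

```text
clock: 7.7
tcp_pos: [595.3, -38.5, 30.6]
tcp_rot: [-3.141, 0.001, 0.007]
wrist_force: [0.5, -0.1, 1.1]
opening: 0.1
gripper_force: 0.0
```

The contact vanished at y ≈ −28, so the finger is in the notch, centred at about −38. Pressing now.

Converted, -6 mm / 1000 = -0.006, -4 mm / 1000 = -0.004.

Call:
{"method": "advance", "body": {"ticks": [[-0.002, 0, 0, 0, 0, 0, 0], [-0.004, 0, 0, 0, 0, 0, 0], [-0.006, 0, 0, 0, 0, 0, 0], [-0.006, 0, 0, 0, 0, 0, 0]]}}

```text
clock: 8.1
tcp_pos: [591.9, -38.3, 31.5]
tcp_rot: [3.141, -0.005, 0.008]
wrist_force: [5.2, 0.9, -4.1]
opening: 0.1
gripper_force: 2.6
```

Call:
{"method": "advance", "body": {"ticks": [[-0.002, 0, 0, 0, 0, 0, 0], [-0.004, 0, 0, 0, 0, 0, 0], [-0.006, 0, 0, 0, 0, 0, 0], [-0.008, 0, 0, 0, 0, 0, 0], [-0.008, 0, 0, 0, 0, 0, 0]]}}

```text
clock: 8.6
tcp_pos: [584.1, -38.5, 31.6]
tcp_rot: [3.141, -0.006, 0.008]
wrist_force: [5.2, 0.1, -3.6]
opening: -0.1
gripper_force: 2.6
```

Converted, -4 mm / 1000 = -0.004, -2 mm / 1000 = -0.002.

Call:
{"method": "advance", "body": {"ticks": [[-0.002, 0, 0, 0, 0, 0, 0], [-0.004, 0, 0, 0, 0, 0, 0], [-0.004, 0, 0, 0, 0, 0, 0]]}}

```text
clock: 8.9
tcp_pos: [581.7, -38.5, 31.9]
tcp_rot: [3.141, -0.01, 0.007]
wrist_force: [8.3, 0.8, -5.8]
opening: 0.3
gripper_force: 4.2
```

Call:
{"method": "advance", "body": {"ticks": [[-0.002, 0, 0, 0, 0, 0, 0], [-0.004, 0, 0, 0, 0, 0, 0], [-0.004, 0, 0, 0, 0, 0, 0]]}}

```text
clock: 9.2
tcp_pos: [581.5, -38.6, 32.9]
tcp_rot: [3.141, -0.019, 0.007]
wrist_force: [15.7, 1.6, -11.1]
opening: 0.1
gripper_force: 7.7
```

That is the end stop: the force rises at 581.5 with no further travel, as expected. Now I retreat straight out, then up.

Converted, -180 mm / 1000 = -0.18, -130 mm / 1000 = -0.13.

Call:
{"method": "advance", "body": {"ticks": [[0.01, 0, 0, 0, 0, 0, 0], [0.02, 0, 0, 0, 0, 0, 0], [0.03, 0, 0, 0, 0, 0, 0], [0.045, 0, 0, 0, 0, 0, 0], [0.045, 0, -0.03, 0, 0, 0, 0], [0.045, 0, -0.08, 0, 0, 0, 0], [0.045, 0, -0.13, 0, 0, 0, 0], [0.045, 0, -0.18, 0, 0, 0, 0]]}}

```text
clock: 10.0
tcp_pos: [618.5, -38.1, 212.2]
tcp_rot: [-3.141, 0.002, 0.008]
wrist_force: [0.6, -0.2, -0.2]
opening: -0.2
gripper_force: 0.0
```

Call:
{"method": "advance", "body": {"ticks": [[0, -0.05, -0.03, 0, 0, 0, 0], [0, -0.1, -0.03, 0, 0, 0, 0], [0, -0.15, -0.03, 0, 0, 0, 0], [0, -0.19, -0.03, 0, 0, 0, 0], [0, -0.19, -0.03, 0, 0, 0, 0], [0, -0.19, -0.03, 0, 0, 0, 0]]}}

```text
clock: 10.6
tcp_pos: [617.0, 152.9, 240.6]
tcp_rot: [3.141, 0.001, 0.011]
wrist_force: [0.4, -0.0, -0.1]
opening: -0.1
gripper_force: 0.0
```

```bash
python3 - <<'E'
from workcell import arm, vision, monitor, sign_off
import cv2
o=monitor.get_obs();print(o['tcp_pos'],o['wrist_force'],abs(o['qd']).max())
a=vision.capture('top')['pixels'][140:300,180:440];b=vision.capture('side')['pixels'][140:300,220:480]
cv2.imwrite('pics/m2.png',cv2.vconcat([cv2.resize(a,(480,295)),cv2.resize(b,(480,295))])[:,:,::-1])
E
```

```text
[617.04472631 152.88226226 240.55920624] [ 0.36331145 -0.04163081 -0.06025693] 0.043427858717499795
```

View pics/m2.png

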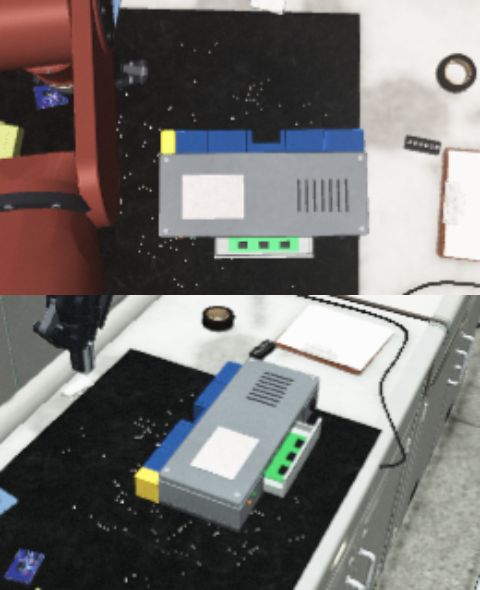

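The tray is out at the front at (264, 247), about 12 px or 30 mm. The notch at (266, 136) is deep, and the arm is clear.

```bash
python3 -c "
from workcell import arm, vision, monitor, sign_off
print(sign_off())"
```

```text
the job is handed in; nothing more can be done
None
```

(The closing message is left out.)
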